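# Press the rocking latch and open the key cabinet

## Task

Open the small key cabinet with the fingertips, gripping nothing: press down the wooden pad at the back end of the rocking latch on its top, so that the gate at the other end lifts and the door springs ajar, and let the latch go so that it falls back. Then push the door on from its inner side until it stands at right angles to the cabinet's front or further, and leave it so. Leave the torch, rooster, jar and mirror standing where they are.

Things in the scene. Friction and masses are not known exactly. Their poses are not given: they have to be found in the camera images.
- cabinet: Wooden key cabinet, fixed to the shelf, 80 (x, depth) x 150 (y, width) x 180 (z) mm, open at the front behind its door. Origin: centre of the underside. Its front and door face its own -x, its back +x; z up. The rocking latch lies on its top along the cabinet's x axis at y = -12 mm: a steel bar 16 mm wide whose pivot is at x = 5, z = 198 mm, between two small ears whose tops are at z = 206 mm. Keys hang inside.
- press_pad (a point): Wooden pad on the back end of the latch, 38 (x) x 44 (y) x 8 mm. This point: centre of its top face, 203.5 mm above the shelf at rest, 62 mm behind the latch's pivot (27 mm behind the cabinet's back face); axes as the cabinet's when at rest, tilting with the latch. Nothing is beneath it; fully pressed it goes down about 20 mm.
- rocker (a joint): Angle of the latch: 0 at rest (gate down over the door), 0.32 rad at its stop with the pad fully down. The gate, a steel tongue 40 mm wide and 6 mm thick at the front end, hangs 10.5 mm down over the outside of the door's top edge and clears it from about 0.18 rad. A spring lifts the pad again: about 2 N on the pad starts it, about 4.5 N holds it fully down.
- door (a joint): Angle of the door: 0 shut (latched, it leans on the gate at about 0.02), grows as it opens, stop at 1.9 rad. When the gate clears it, the hinge's spring swings it out by itself to about 0.6 rad within about 2 s; from there to the stop it stays where it is left and takes less than 1 N to push. After that the gate falls back inside the door, free of it.
- door_hinge (a point): Point on the door's vertical hinge axis at the height of the door's top edge (178 mm above the shelf), in the plane of the door's inner face, at the -y edge of the cabinet's front (cabinet x = -40, y = -75 mm). Its axes turn with the door: +y runs along the door to its free edge, +x is the normal of its inner face, towards the inside.
- door_free_edge (a point): Top of the door's free upright edge, on the inner face, 150 mm along the point's +y from the hinge. The door is 12 mm thick, outwards (-x) from here, and 176 mm tall, its top 178 mm above the shelf; the inner face is plain.
- torch: Bystander: loose grey plastic torch standing on its head, 48 mm wide, 120 mm tall. Origin: centre of the underside.
- rooster: Bystander: loose ceramic rooster figurine on a 60 mm round foot, 125 mm tall, tail reaching 58 mm to its +x. Origin: centre of the underside.
- jar: Bystander: loose glass jar with a screw-top lid, 68 mm wide, 100 mm tall. Origin: centre of the underside.
- mirror: Bystander: loose folded steel pocket mirror lying flat, 68 mm wide, 11 mm thick. Origin: centre of the underside.
Not all that is in view belongs to the job. What is meant by the cabinet is not blue, green or purple, and is the larger of those in its own colour.

How it is judged (in metres and radians):
On the way, in this order (a step that is already met when the one before it is completed fails the run):
1. a finger presses the pad and the gate begins to lift (contact force between the fingers and rocker above 0.5 N and horizontal distance between the grasp point and press_pad below 0.07 m and value of joint rocker above 0.1 rad), for 0.05 s.
2. the door springs ajar (value of joint door above 0.35 rad), for 0.1 s.
3. the latch is let go and has fallen back (value of joint rocker below 0.05 rad and contact force between the fingers and rocker below 0.1 N), for 0.1 s.
4. the door stands wide open (value of joint door above 1.4 rad), for 0.2 s.
At the end, for the whole second after the job is handed in: The door stands at 1.4 rad (80 degrees) or more and at rest, the latch is back down (under 0.05 rad), and torch, rooster, jar and mirror are within 30 mm of where they stood, not lifted and not tipped (under 0.35 rad) (value of joint door above 1.4 rad and velocity of joint door between -0.05 and 0.05 rad/s and value of joint rocker below 0.05 rad and not (distance of any of torch, rooster, jar, mirror from where it was at the start of the episode above 0.03 m or angle between any of torch, rooster, jar, mirror's own z axis and vertical above 0.35 rad)); the robot touches nothing.
It fails at once if the torch, rooster, jar or mirror is lifted, pushed more than 30 mm or tipped (distance of any of torch, rooster, jar, mirror from where it was at the start of the episode above 0.03 m or angle between any of torch, rooster, jar, mirror's own z axis and vertical above 0.35 rad).
It also fails if it takes over 48 s, if anything falls off the work surface, if the arm or the gripper's body presses on something with over 40 N, if the wrist force passes 120 N, or if a joint passes its speed limit or range.

## Robot

A 6-joint arm with a two-finger parallel gripper is mounted at the origin on the work surface. World frame = base frame: x ahead of the robot, y to its left, z up, the work surface at z = 0. Lengths are in mm, angles in rad, forces in N, time in s.
With the tool pointing down it reaches from about 275 to 1000 mm from the base axis. Payload 8.4 kg.
Tool frame: the origin (TCP) lies on the centre line of the jaws, within the pads' length; the fingertips stand r.tip_reach ahead of it and the grasp point (between the pads) lies 3 mm ahead of it (r.tip_reach is the distance from the TCP to the fingertips, in mm); z points along the fingers, y is the direction in which the jaws open and shut (so a half turn about z gives the same grasp; the last joint's range is limited). The gripper opens to 85 mm and grips with 20 to 120 N. Pads are 22 mm wide; open, the fingers measure 114 mm over their backs; the gripper's body (76 mm by 85 mm) begins 54 mm behind the grasp point. The pads swing forward as they close: fully open they stand 13 mm farther back than shut.
Start: joints at [-1.165, 0.353, 1.633, -0, 1.155, -0.002], TCP at [247.868, -573.75, 253.281] pointing down, gripper open.
Joint ranges: [-2.63, 2.63], [-0.92, 2.1], [0.06, 2.66], [-1.3, 4.44], [0, 2.69], [-3.02, 3.02]. Speed limits (rad/s): [2.22, 2.22, 2.79, 3.14, 3.14, 3.14].

## Interface

Orientations are given as [roll, pitch, yaw] about the fixed x, y, z axes, in that order (R = Rz(yaw) Ry(pitch) Rx(roll)).
In Python, from rig import sense, optics, r, nets gives the robot as it stands. The module is installed in compiled form; this text tells all that it offers.
- The arm moves only by the tool carry_out, never from a script. Its argument "increments" is a list that holds one entry, the list of rows, each a list of 6 numbers: the shift along the tool's x, y, z normalised to -1 to 1, where 1 is 40 cm, then the turn, a rotation vector about the tool's x, y, z normalised to -1 to 1, where 1 is 60 degrees. A call has 1 to 5 rows; each row is the pose to reach, as a shift and turn from the pose commanded when the call began, along the tool's axes at that moment; what a row does not reach only later rows make up. A row lasts 1/12 s, in which the tool goes at most 41.7 mm and 7.16 degrees, less where a joint would pass 70% of its speed; a pose out of reach is approached as far as the arm can. A call with a number of a shift or a turn outside -1 to 1 is refused whole. A call with a gripper value outside its range is refused whole. "hand" is the closure, from 0 (fully open) to 1 (shut), set as the call begins (left out, the last holds). The fingers move at their own pace and stop on an object; "squeeze" is the grip in N (left out, the last holds). Time passes only in rows, so rows that repeat a pose let the fingers close. It gives the time, the measured TCP pose, the force and the opening at its end, in the units of the state.
- sense(): the state, without advancing time (a new reading comes with each control period).
- optics.grab_frame(name): name is "scene" or "top" or "wrist"; returns a dict with "img" (480x640x3 uint8, red, green, blue), "range_z" (480x640 float32, mm along the optical axis (not along the pixel's ray), 0 where there is no reading), "fov_y" (degrees; the focal length in pixels is half the picture's height over the tangent of half this angle, whatever the lens; pixels are square), "cx", "cy" (the principal point, pixels), "k1" (the pictures are not rectified: a ray, as slopes to the right and down, at radius r is drawn at 1 + k1 r^2 times it, then the intrinsics apply), "R" (3x3) and "t" (3): a world point X has camera coordinates R X + t. Camera axes: x right, y down, z forward; pixel columns grow to the right and rows downward; lengths in mm; the calibration is good to about 2 mm. A picture is of the moment at which its call begins.
- r.sign_off(): hands the job in, once; it reports no verdict.
Trained networks look in the newest picture that a camera, given by its name, has taken for a name from the list of things; names that differ only in an ending like _2 or _b are one class to them, and where a whole thing is asked for, a point or a joint stands for the part that bears it (a point fixed in the world has none). Each returns a list of dicts, best first, with "confidence" (0 to 1); they miss things now and then, are a little off and sometimes report something else, mostly with a low value. They report only what shows in the picture. A call takes as long as a camera call. They do not tell look-alikes from the thing itself.
- nets.trace(target, camera): "mask" (480x640 bool, what is visible of it).
- nets.tip_of(target, camera): "point" ([x, y, z] in mm, in world coordinates, good to about 4 mm: a listed point, or the origin of a listed thing).
The state is a dict: "clock": time; "qpos": joint angles; "qvel": joint speeds; "joint_efforts": joint torques, N m; "eef_pos": TCP position; "tcp_rot": TCP orientation; "contact_force": force on the tool from outside, world axes, zero at the start; "wrist_torque": the same for the moment, N m; "opening": opening from 0.0 (shut) to 1.0 (fully open).
Only numpy, scipy, OpenCV 4.12 (cv2) and the standard library are available. Lean on these libraries where they do the work, as an engineer would, in place of code of your own. Each camera call takes 0.05 s, during which the arm holds its last target.

## Working session

There is one attempt and no reset: what is moved stays moved. The work goes in short steps, Python scripts to look and compute and a tool call to move; the robot and the scene stay as the last step left them, time stands still between calls to the robot, and variables do not carry over. Pictures are saved under pics/ and viewed, and the job is handed in when it is done.

Besides the shell and the picture viewer there is one more tool, called after "Request:" as a command line: name --argument value ..., lists and objects as JSON in quotes. carry_out: Moves the arm, as the interface text tells. Its arguments: {"type":"object","properties":{"increments":{"type":"array","items":{"type":"array","items":{"type":"array","items":{"type":"number","minimum":-1,"maximum":1}}}},"hand":{"type":"number"},"squeeze":{"type":"number"}},"required":["increments"]}

```bash
mkdir -p pics; cat > h.py <<'E'
import numpy as np,cv2
from rig import sense,optics,r,nets
from scipy.spatial.transform import Rotation as Ro
def K(f):
    fl=240/np.tan(np.radians(f["fov_y"])/2); return fl
def world(f):
    fl=K(f); H,W=f["range_z"].shape
    u,v=np.meshgrid(np.arange(W),np.arange(H))
    a=(u-f["cx"])/fl; b=(v-f["cy"])/fl
    x,y=a.copy(),b.copy()
    for _ in range(10):
        s=1+f["k1"]*(x*x+y*y); x=a/s;y=b/s
    z=f["range_z"]
    P=np.stack([x*z,y*z,z],-1)
    return (P-np.array(f["t"]))@np.array(f["R"])
def proj(f,X):
    c=np.array(f["R"])@np.array(X,float)+np.array(f["t"]); x,y=c[0]/c[2],c[1]/c[2]
    s=1+f["k1"]*(x*x+y*y); return K(f)*x*s+f["cx"],K(f)*y*s+f["cy"]
def save(f,n): cv2.imwrite(f"pics/{n}.png",f["img"][:,:,::-1])
E
python3 - <<'E'
from h import *
np.set_printoptions(precision=1,suppress=True)
print(sense(), r.tip_reach)
for c in ["scene","top","wrist"]:
    f=optics.grab_frame(c); save(f,c+"0"); np.savez(f"pics/{c}0.npz",**f)
    for t in ["cabinet","press_pad","door_hinge","door_free_edge","torch","rooster","jar","mirror"]:
        print(c,t,[(np.array(d["point"]),round(d["confidence"],2)) for d in nets.tip_of(t,c)])
print(sense()["clock"])
E
```

```text
{'clock': 0.0, 'qpos': array([-1.2,  0.4,  1.6, -0. ,  1.2, -0. ]), 'qvel': array([ 0.,  0., -0.,  0.,  0.,  0.]), 'joint_efforts': array([  0. , -60.5, -34.2,   0. ,   0. ,  -0. ]), 'eef_pos': array([ 247.7, -573.3,  252.5]), 'tcp_rot': array([-3.1,  0. ,  0.4]), 'contact_force': array([-0.1, -0.4,  0.3]), 'wrist_torque': array([ 0., -0.,  0.]), 'opening': 1.0019952477444127} 22.0
scene cabinet [(array([ 363. , -137. ,   -0.5]), 0.97), (array([337.7, 304.9,   1.6]), 0.82), (array([798.3, -10.6,  -2.2]), 0.74), (array([517.6,  23.2,  -2.1]), 0.7), (array([562. , 380.3,  -2.1]), 0.61)]
scene press_pad [(array([359.4, -94.6, 142.3]), 0.79), (array([779.3,  37.8, 147.1]), 0.76), (array([315.9, 369. , 203. ]), 0.68), (array([555.2, 440.6, 203.4]), 0.65), (array([502. ,  89.9, 206.6]), 0.58)]
scene door_hinge [(array([ 422.9, -147.7,  122.6]), 0.81), (array([860.1,   1.2, 130.2]), 0.78), (array([420.3, 301.9, 176.1]), 0.75), (array([649.7, 361.6, 178.9]), 0.73), (array([600.5,  22.5, 177.7]), 0.67)]
scene door_free_edge [(array([502.6, 322.9, 181.5]), 0.96), (array([287.7, 232.7, 180. ]),
[... 810 characters left out ...]
,  22.1, 175.3]), 0.79), (array([648.7, 360.2, 174.2]), 0.58), (array([ 420.7, -146.9,  124.2]), 0.55)]
top door_free_edge [(array([498.9, 323.3, 179.9]), 0.94), (array([286.5, 230.7, 178.1]), 0.85), (array([472.6, -46.2, 181.8]), 0.72), (array([ 323. , -181. ,  123.7]), 0.67), (array([774.8, -66.5, 131.3]), 0.48)]
top torch [(array([578.8, 206.8,   1.4]), 0.58), (array([499.9,  87.9, 206.1]), 0.28)]
top rooster [(array([ 581.1, -216.8,    1.9]), 0.87)]
top jar [(array([683.2, 111.1,  -3.4]), 0.95)]
top mirror [(array([417.7, 142.5,   5.2]), 0.87)]
wrist cabinet []
wrist press_pad []
wrist door_hinge []
wrist door_free_edge []
wrist torch []
wrist rooster []
wrist jar []
wrist mirror []
1.35
```

View pics/scene0.png

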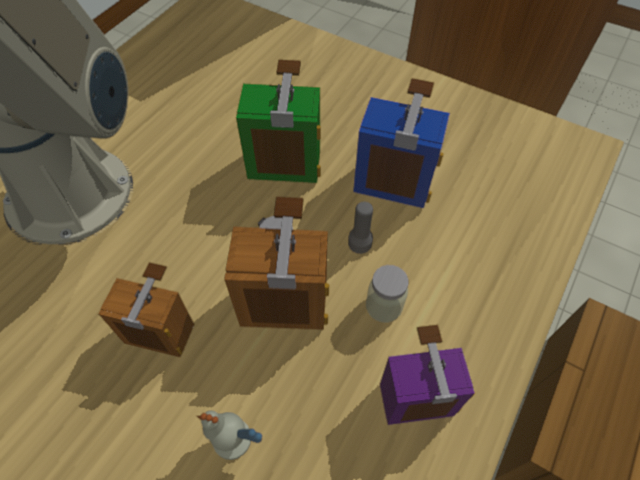

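View pics/top0.png

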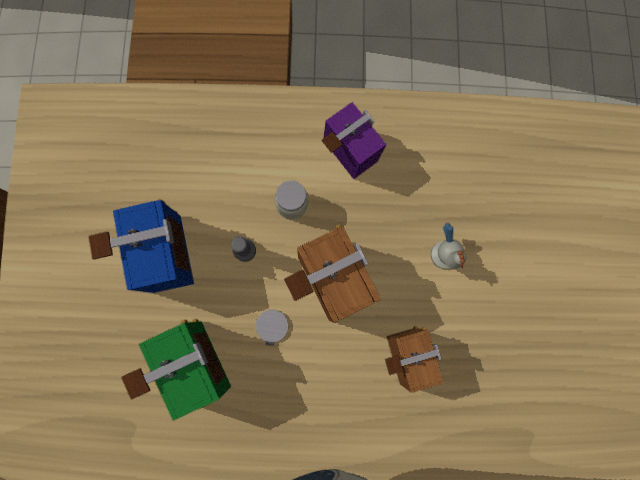

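The target is the larger brown cabinet, at scene (278,280) and top (338,275). Its pad is at top (299,285) and its hinge is on the +x side. Next I'll refine these positions from depth.

```bash
python3 - <<'E'
from h import *
np.set_printoptions(precision=1,suppress=True)
for c in ["top","scene"]:
    f=dict(np.load(f"pics/{c}0.npz")); W=world(f); 
    P=W.reshape(-1,3); ok=(f["range_z"].ravel()>0)
    d=np.linalg.norm(P[:,:2]-[501,88],axis=1)
    m=ok&(d<45)&(P[:,2]>195)&(P[:,2]<212)
    q=P[m]
    # pad only: local x>45 from centre
    ax=np.array([-.466,.884]); q=q[((q[:,:2]-[520,24])@ax)>46]
    print(c,"pad",len(q),cv2.minAreaRect(q[:,:2].astype(np.float32)),np.median(q[:,2]))
    m=ok&(np.linalg.norm(P[:,:2]-[520,24],axis=1)<110)&(P[:,2]>172)&(P[:,2]<188)
    q=P[m]; print("top",len(q),cv2.minAreaRect(q[:,:2].astype(np.float32)),np.median(q[:,2]))
    m=ok&(np.linalg.norm(P[:,:2]-[581,-218],axis=1)<85)&(P[:,2]>10)&(P[:,2]<140)
    q=P[m]; print("rooster",q.min(0),q.max(0))
s=sense(); T=Ro.from_euler('xyz',s["tcp_rot"]).as_matrix(); print(T,s["eef_pos"],s["qpos"])
E
```

```text
top pad 556 ((500.1835632324219, 88.07151794433594), (43.99082565307617, 39.16175079345703), 28.361793518066406) 202.84027050738274
top 3780 ((523.8419189453125, 17.20146942138672), (150.25653076171875, 95.08114624023438), 27.91742515563965) 179.1345420261663
rooster [ 544.7 -244.2   10. ] [ 635.6 -188.1  125.2]
scene pad 605 ((498.98992919921875, 88.43359375), (43.830650329589844, 41.04314422607422), 28.061365127563477) 203.52517177644188
top 4602 ((523.5086059570312, 16.162765502929688), (149.7656707763672, 101.93452453613281), 27.832454681396484) 179.71926921491877
rooster [ 543.9 -247.9   10. ] [ 636.2 -188.8  125.1]
[[ 0.9  0.4 -0. ]
 [ 0.4 -0.9  0. ]
 [-0.  -0.  -1. ]] [ 247.9 -573.7  253.3] [-1.2  0.4  1.6 -0.   1.2 -0. ]
```

```bash
cat >> h.py <<'E'
def inc(target,yaw=None,cmd=None):
    s=sense(); T=Ro.from_euler('xyz',s["tcp_rot"]); p=np.array(s["eef_pos"]) 
    d=T.inv().apply(np.array(target)-p)
    out="shift/400 %s dist %.0f rows %.1f"%(np.round(d/400,4),np.linalg.norm(d),np.linalg.norm(d)/41.7)
    if yaw is not None:
        G=Ro.from_euler('xyz',[np.pi,0,yaw]); out+=" rot %s"%np.round(np.degrees((T.inv()*G).as_rotvec())/60,4)
    print(out, "yaw",s["tcp_rot"][2],"clock",s["clock"])
E
python3 -c "
from h import *
inc([500,88,270],np.radians(28))"
```

```text
shift/400 [ 1.2347 -1.2686 -0.0418] dist 708 rows 17.0 rot [-0.      0.     -0.0772] yaw 0.4078336466228767 clock 1.35
```

Request:
carry_out --increments '[[[0.06, -0.062, -0.04, 0, 0, 0], [0.125, -0.128, -0.04, 0, 0, 0], [0.19, -0.195, -0.04, 0, 0, -0.03], [0.26, -0.267, -0.04, 0, 0, -0.05], [0.33, -0.339, -0.04, 0, 0, -0.077]]]' --hand 1 --squeeze 30

```text
clock: 1.77
eef_pos: [315.5, -395.4, 269.4]
tcp_rot: [3.141, -0.0, 0.489]
contact_force: [1.3, -0.0, -0.7]
opening: 0.3
```

```bash
python3 -c "
from h import *
print(sense()['eef_pos'],sense()['opening'])
inc([500,88,270],np.radians(28))"
```

```text
[ 315.46939469 -395.42939606  269.37178436] 0.2998906420868958
shift/400 [ 0.9747 -0.8506 -0.0017] dist 517 rows 12.4 rot [ 0.0004 -0.0002 -0.0001] yaw 0.48862057515649915 clock 1.7667
```

Request:
carry_out --increments '[[[0.07, -0.062, 0, 0, 0, 0], [0.145, -0.127, 0, 0, 0, 0], [0.22, -0.192, 0, 0, 0, 0], [0.295, -0.257, 0, 0, 0, 0], [0.37, -0.323, 0, 0, 0, 0]]]'

```text
clock: 2.18
eef_pos: [385.6, -211.7, 269.6]
tcp_rot: [3.141, -0.001, 0.488]
contact_force: [1.0, -0.4, -0.5]
opening: -0.0
```

Request:
carry_out --increments '[[[0.075, -0.065, 0, 0, 0, 0], [0.15, -0.13, 0, 0, 0, 0], [0.225, -0.195, 0, 0, 0, 0], [0.3, -0.26, 0, 0, 0, 0], [0.37, -0.323, 0, 0, 0, 0]]]'

```text
clock: 2.6
eef_pos: [455.9, -27.7, 269.6]
tcp_rot: [3.141, -0.001, 0.489]
contact_force: [-0.3, 0.6, 0.7]
opening: -0.002
```

```bash
python3 -c "
from h import *
print(sense()['eef_pos'],sense()['opening'])
inc([500,88,270],np.radians(28))"
```

```text
[455.89292908 -27.72628643 269.64982758] -0.002117541209921289
shift/400 [ 0.2332 -0.2037 -0.0008] dist 124 rows 3.0 rot [ 0.0004 -0.0008 -0.0001] yaw 0.48857131280293786 clock 2.6
```

Request:
carry_out --increments '[[[0.07, -0.061, 0, 0, 0, 0], [0.13, -0.115, 0, 0, 0, 0], [0.19, -0.165, 0, 0, 0, 0], [0.22, -0.195, 0, 0, 0, 0], [0.22, -0.195, 0, 0, 0, 0]]]'

```text
clock: 3.02
eef_pos: [497.6, 83.3, 269.4]
tcp_rot: [-3.141, -0.001, 0.491]
contact_force: [-0.4, -0.4, -0.1]
opening: 0.001
```

```bash
python3 -c "
from h import *
f=optics.grab_frame('scene');save(f,'s1')
print(sense()['eef_pos'],sense()['contact_force'])
inc([500,88,226],np.radians(28))"
```

```text
[496.7587528   81.65493251 269.18765071] [ 0.98963771 -0.61301846 -0.77465615]
shift/400 [ 0.0146 -0.0102  0.108 ] dist 44 rows 1.0 rot [-0.      0.0001  0.0023] yaw 0.49114606195302724 clock 3.0667
```

View pics/s1.png

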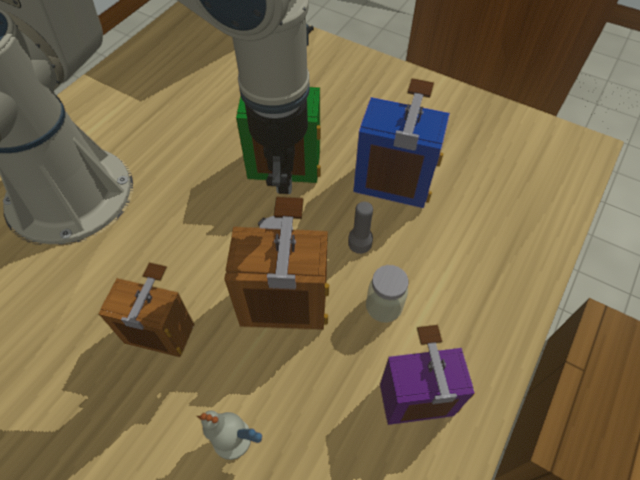

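The closed fingers are at scene (280,185), above the pad at (288,206), with nothing in the way. I'll lower them now.

Request:
carry_out --increments '[[[0.015, -0.01, 0.04, 0, 0, 0], [0.015, -0.01, 0.08, 0, 0, 0], [0.015, -0.01, 0.1, 0, 0, 0], [0.015, -0.01, 0.1, 0, 0, 0]]]'

```text
clock: 3.4
eef_pos: [498.4, 85.5, 227.6]
tcp_rot: [-3.141, 0.003, 0.488]
contact_force: [0.3, 0.6, -0.6]
opening: 0.004
```

```bash
python3 -c "
from h import *
print(sense()['eef_pos'],sense()['contact_force'])
inc([500,88,206],np.radians(28))"
```

```text
[498.43857387  85.54902599 227.61638734] [ 0.25560613  0.57610397 -0.59191625]
shift/400 [ 0.0065 -0.0035  0.054 ] dist 22 rows 0.5 rot [-0.0009  0.0033 -0.001 ] yaw 0.4876229801784586 clock 3.4
```

Request:
carry_out --increments '[[[0.005, -0.003, 0.015, 0, 0, 0], [0.005, -0.003, 0.03, 0, 0, 0], [0.005, -0.003, 0.045, 0, 0, 0], [0.005, -0.003, 0.045, 0, 0, 0], [0.005, -0.003, 0.045, 0, 0, 0]]]'

```text
clock: 3.82
eef_pos: [501.6, 88.5, 211.6]
tcp_rot: [3.141, -0.001, 0.488]
contact_force: [0.1, -2.1, 4.6]
opening: -0.002
```

Request:
carry_out --increments '[[[0, 0, 0, 0, 0, 0], [0, 0, 0, 0, 0, 0], [0, 0, 0, 0, 0, 0], [0, 0, 0, 0, 0, 0], [0, 0, 0, 0, 0, 0]]]'

```text
clock: 4.23
eef_pos: [501.5, 88.7, 211.6]
tcp_rot: [3.141, -0.001, 0.489]
contact_force: [0.1, -3.3, 5.0]
opening: 0.002
```

```bash
python3 -c "
from h import *
f=optics.grab_frame('scene');save(f,'s2')
print(sense()['eef_pos'],sense()['contact_force'])"
```

```text
[501.5024767   88.66623208 211.61621033] [ 0.53013124 -2.85906847  4.50658133]
```

View pics/s2.png

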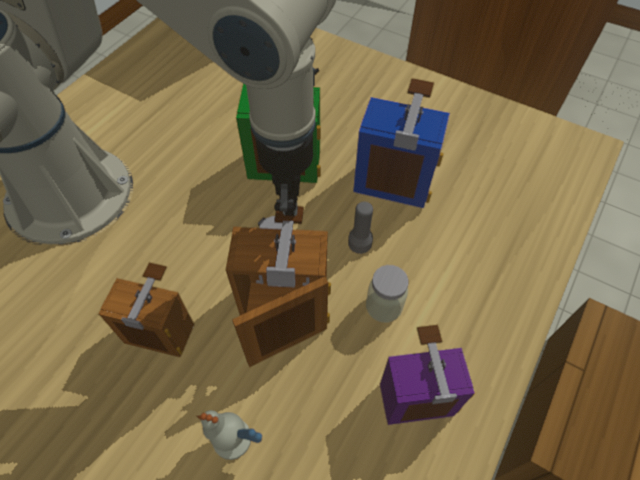

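The door has swung ajar: its free edge is at scene (240,340). I'll hold briefly, then lift.

Request:
carry_out --increments '[[[0, 0, 0, 0, 0, 0], [0, 0, 0, 0, 0, 0], [0, 0, 0, 0, 0, 0], [0, 0, 0, 0, 0, 0], [0, 0, 0, 0, 0, 0]]]'

```text
clock: 4.7
eef_pos: [501.4, 88.7, 211.5]
tcp_rot: [3.141, -0.001, 0.489]
contact_force: [1.5, -2.0, 4.2]
opening: -0.0
```

Request:
carry_out --increments '[[[0, 0, 0, 0, 0, 0], [0, 0, 0, 0, 0, 0], [0, 0, -0.05, 0, 0, 0], [0, 0, -0.12, 0, 0, 0], [0, 0, -0.17, 0, 0, 0]]]'

```text
clock: 5.12
eef_pos: [500.7, 89.0, 280.2]
tcp_rot: [-3.141, 0.001, 0.488]
contact_force: [0.4, 0.5, -0.0]
opening: 0.004
```

```bash
python3 - <<'E'
from h import *
np.set_printoptions(precision=1,suppress=True)
f=optics.grab_frame('scene');save(f,'s3')
for c in ["top","scene"]:
    f=optics.grab_frame(c);W=world(f);
    P=W.reshape(-1,3); ok=(f["range_z"].ravel()>0)
    loc=(P[:,:2]-[604,23])@np.array([[-.469,-.883],[.883,-.469]])
    m=ok&(loc[:,0]<-18)&(np.linalg.norm(loc,axis=1)<175)&(P[:,2]>172)&(P[:,2]<184)
    q=P[m]; b=cv2.minAreaRect(q[:,:2].astype(np.float32)); print(c,len(q),b,cv2.boxPoints(b))
    for t in ["door_free_edge","door_hinge","press_pad"]:
        print(t,[(np.array(d["point"]),round(d["confidence"],2)) for d in nets.tip_of(t,c)])
print(sense()['eef_pos'],sense()['contact_force'])
E
```

```text
top 406 ((566.6822509765625, -62.79186248779297), (110.13609313964844, 12.66994571685791), 62.09363555908203) [[ 535.3 -108.5]
 [ 546.5 -114.4]
 [ 598.1  -17.1]
 [ 586.9  -11.2]]
door_free_edge [(array([ 533.2, -106.3,  178.2]), 0.97), (array([286.4, 232.7, 175.4]), 0.85), (array([ 322.4, -181.8,  126.9]), 0.77), (array([775.1, -64. , 130.7]), 0.7), (array([500.9, 322.9, 178.9]), 0.6)]
door_hinge [(array([421.1, 299.8, 176.3]), 0.8), (array([ 421.9, -147.8,  124.8]), 0.79), (array([ 582.6, -219. ,    0.3]), 0.72), (array([648.1, 358.9, 175.5]), 0.62), (array([858.9,   4.7, 130.1]), 0.51)]
press_pad [(array([317.2, 366.6, 205.5]), 0.94), (array([358.1, -89.8, 141.7]), 0.81), (array([557.6, 446.5, 204.1]), 0.79)]
scene 843 ((558.3202514648438, -45.69001770019531), (134.63671875, 43.00175094604492), 63.15068817138672) [[ 508.7  -96. ]
 [ 547.1 -115.5]
 [ 607.9    4.7]
 [ 569.5   24.1]]
door_free_edge [(array([773.4, -65.5, 128.2]), 0.96), (array([ 320. , -177. ,  126.6]), 0.91), (array([501.3, 326.2, 179.2]), 0.91), (array([ 541.3, -109.7,  177.7]), 0.9), (array([287.4, 231.9, 179.9]), 0.72)]
door_hinge [(array([419.8, 300.2, 177.8]), 0.79), (array([648.7, 361.8, 180. ]), 0.68), (array([601.4,  21.9, 176.1]), 0.64), (array([863.4,   2.4, 128.9]), 0.61), (array([ 421.3, -148.4,  123.3]), 0.58)]
press_pad [(array([780.6,  39. , 145.8]), 0.88), (array([554.9, 444. , 201.2]), 0.77), (array([504.5,  89.2, 204.8]), 0.62)]
[500.5  88.6 278.1] [-0.1 -1.  -0.1]
```

View pics/s3.png

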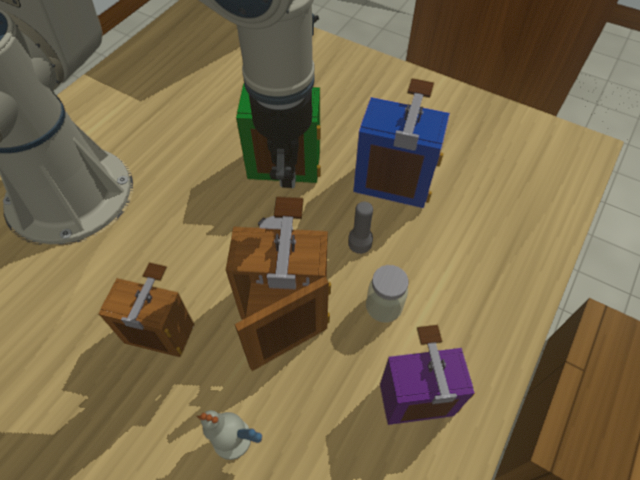

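The door's inner free corner is at (535,-108), so it stands at about 0.59 rad. The pad is back up. Next I'll enter behind the door.

```bash
python3 -c "
from h import *
inc([515,-77,275],np.radians(28))"
```

```text
shift/400 [-0.1623  0.3827  0.0079] dist 166 rows 4.0 rot [-0.0007  0.0018 -0.0003] yaw 0.48841332387292313 clock 5.5667
```

Request:
carry_out --increments '[[[-0.035, 0.085, 0.008, 0, 0, 0], [-0.075, 0.18, 0.008, 0, 0, 0], [-0.115, 0.27, 0.008, 0, 0, 0], [-0.15, 0.355, 0.008, 0, 0, 0], [-0.162, 0.383, 0.008, 0, 0, 0]]]'

```text
clock: 5.98
eef_pos: [515.7, -80.8, 275.5]
tcp_rot: [3.141, 0.001, 0.487]
contact_force: [-1.5, 0.4, -0.4]
opening: 0.0
```

Request:
carry_out --increments '[[[0, 0, 0, 0, 0, 0], [0, 0, 0, 0, 0, 0]]]'

```text
clock: 6.15
eef_pos: [515.5, -77.1, 275.5]
tcp_rot: [-3.14, 0.001, 0.486]
contact_force: [0.1, 0.7, -0.6]
opening: 0.002
```

```bash
python3 -c "
from h import *
f=optics.grab_frame('top');save(f,'t4')
print(sense()['eef_pos'])
inc([515,-77,166],np.radians(28))"
```

```text
[515.49289255 -76.37258517 275.58338464]
shift/400 [-0.0017  0.0011  0.274 ] dist 110 rows 2.6 rot [-0.0011  0.0005 -0.0009] yaw 0.4877549526188085 clock 6.2
```

View pics/t4.png

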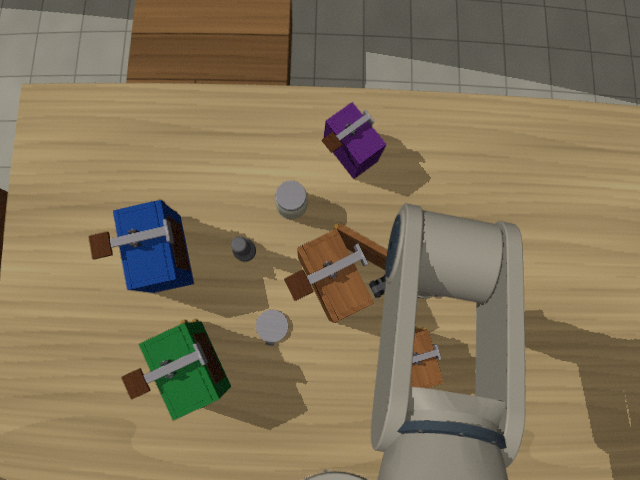

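The fingers, at top (377,288), are in the gap between the cabinet front and the door. I'll lower them with force checks.

Request:
carry_out --increments '[[[0, 0, 0.07, 0, 0, 0], [0, 0, 0.14, 0, 0, 0], [0, 0, 0.18, 0, 0, 0], [0, 0, 0.22, 0, 0, 0], [0, 0, 0.27, 0, 0, 0]]]'

```text
clock: 6.62
eef_pos: [516.0, -75.2, 167.6]
tcp_rot: [-3.142, -0.001, 0.49]
contact_force: [1.0, -0.6, 0.4]
opening: 0.002
```

```bash
python3 -c "
from h import *
f=optics.grab_frame('scene');save(f,'s5')
print(sense()['eef_pos'],sense()['contact_force'])
inc([660,-82,166],np.radians(28))"
```

```text
[513.81674672 -74.94231824 163.91782431] [-1.16847089  0.24254882 -4.13599167]
shift/400 [ 0.3141  0.1876 -0.0069] dist 146 rows 3.5 rot [-0.0029  0.0033  0.0015] yaw 0.4902693386143806 clock 6.6667
```

View pics/s5.png

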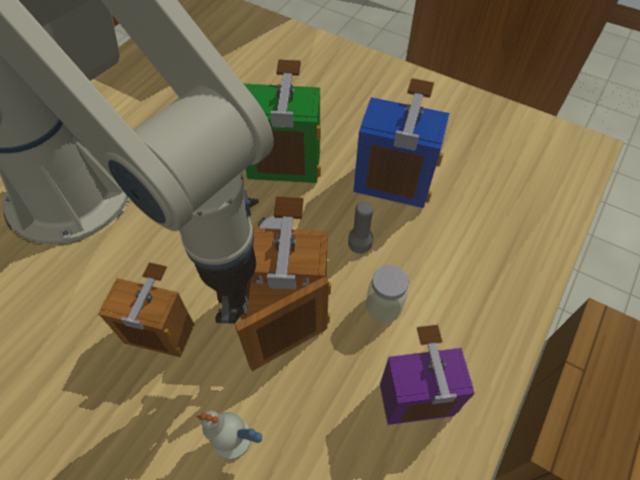

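The fingertips, at scene (228,312), are just inside the free edge of the door. I'll push now.

Request:
carry_out --increments '[[[0.03, 0.019, 0, 0, 0, 0], [0.06, 0.037, 0, 0, 0, 0], [0.095, 0.057, 0, 0, 0, 0], [0.13, 0.077, 0, 0, 0, 0], [0.16, 0.096, 0, 0, 0, 0]]]'

```text
clock: 7.08
eef_pos: [591.2, -79.2, 168.6]
tcp_rot: [-3.141, -0.0, 0.49]
contact_force: [-0.4, 1.2, 0.6]
opening: 0.001
```

```bash
python3 -c "
from h import *
f=optics.grab_frame('scene');save(f,'s6')
print(sense()['eef_pos'],sense()['contact_force'])
inc([660,-82,166],np.radians(28))"
```

```text
[593.82386683 -79.46124909 168.8725283 ] [3.128382   0.33961444 0.91587358]
shift/400 [0.143  0.0835 0.0076] dist 66 rows 1.6 rot [ 0.0011 -0.0023  0.0013] yaw 0.49007303638346156 clock 7.1333
```

View pics/s6.png

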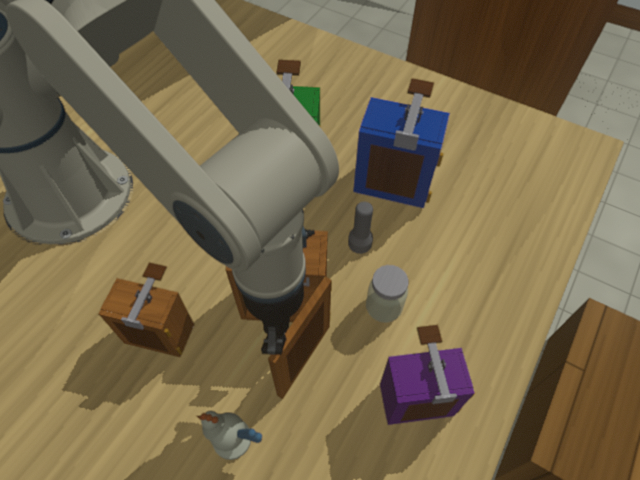

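The door is moving with the finger: its free edge is at scene (282,390), clear of the rooster. I'll push on.

Request:
carry_out --increments '[[[0.03, 0.018, 0, 0, 0, 0], [0.06, 0.035, 0, 0, 0, 0], [0.09, 0.053, 0, 0, 0, 0], [0.12, 0.07, 0, 0, 0, 0], [0.145, 0.085, 0, 0, 0, 0]]]'

```text
clock: 7.55
eef_pos: [657.7, -82.1, 168.4]
tcp_rot: [-3.141, 0.001, 0.49]
contact_force: [-0.4, -0.4, 0.3]
opening: 0.001
```

Request:
carry_out --increments '[[[0, 0, 0, 0, 0, 0], [0, 0, 0, 0, 0, 0], [0, 0, 0, 0, 0, 0]]]'

```text
clock: 7.8
eef_pos: [656.6, -82.9, 168.1]
tcp_rot: [-3.141, 0.001, 0.489]
contact_force: [-0.8, 0.0, 1.4]
opening: 0.001
```

```bash
python3 - <<'E'
from h import *
np.set_printoptions(precision=3,suppress=True)
f=optics.grab_frame('scene');save(f,'s7')
print(sense()['eef_pos'],sense()['contact_force'])
for c in ["scene","top"]:
    print([(np.array(d["point"]),round(d["confidence"],2)) for d in nets.tip_of("door_free_edge",c)] if c=="scene" else "")
inc([590,-115,166])
E
```

```text
[656.572 -83.093 168.184] [-0.603  0.289 -0.097]
[(array([774.8, -63.2, 131. ]), 0.88), (array([ 320.3, -179.7,  126.3]), 0.69), (array([286.1, 233.3, 177.1]), 0.6), (array([690.5, -99.7, 177.4]), 0.57)]

shift/400 [-0.184 -0.008  0.006] dist 74 rows 1.8 yaw 0.48877631723825865 clock 7.9
```

View pics/s7.png

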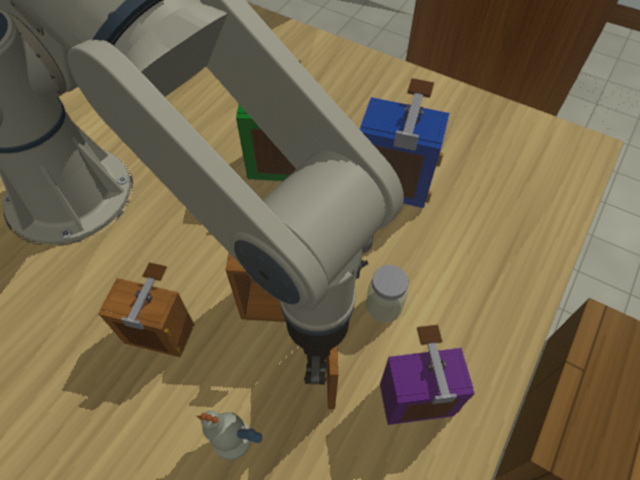

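The free edge is at about (690,-100), so the door is at about 1.69 rad. I'll back off and rise.

Request:
carry_out --increments '[[[-0.03, 0, 0, 0, 0, 0], [-0.07, 0, 0, 0, 0, 0], [-0.1, 0, 0, 0, 0, 0], [-0.1, 0, -0.08, 0, 0, 0], [-0.1, 0, -0.16, 0, 0, 0]]]'

```text
clock: 8.32
eef_pos: [619.1, -103.0, 230.9]
tcp_rot: [-3.138, 0.004, 0.487]
contact_force: [1.0, -0.8, 0.9]
opening: 0.003
```

Request:
carry_out --increments '[[[-0.02, 0, -0.1, 0, 0, 0], [-0.05, 0.05, -0.2, 0, 0, 0], [-0.1, 0.12, -0.25, 0, 0, 0], [-0.17, 0.18, -0.25, 0, 0, 0], [-0.25, 0.2, -0.25, 0, 0, 0]]]'

```text
clock: 8.73
eef_pos: [571.9, -223.2, 334.4]
tcp_rot: [3.137, -0.003, 0.488]
contact_force: [-1.8, -0.2, 0.0]
opening: 0.0
```

Request:
carry_out --increments '[[[-0.05, 0.08, 0, 0, 0, 0], [-0.1, 0.16, 0, 0, 0, 0], [-0.17, 0.24, 0, 0, 0, 0], [-0.24, 0.3, 0, 0, 0, 0], [-0.3, 0.35, 0, 0, 0, 0]]]'

```text
clock: 9.15
eef_pos: [528.9, -402.5, 332.0]
tcp_rot: [3.141, 0.001, 0.487]
contact_force: [0.4, 0.2, -0.5]
opening: 0.002
```

Request:
carry_out --increments '[[[0, 0, 0, 0, 0, 0], [0, 0, 0, 0, 0, 0], [0, 0, 0, 0, 0, 0]]]'

```text
clock: 9.4
eef_pos: [530.4, -399.7, 332.0]
tcp_rot: [-3.141, -0.0, 0.487]
contact_force: [-0.3, -0.4, 0.6]
opening: -0.003
```

```bash
python3 - <<'E'
from h import *
np.set_printoptions(precision=1,suppress=True)
for c in ["scene","top"]:
    f=optics.grab_frame(c);save(f,c+'8')
    W=world(f);P=W.reshape(-1,3); ok=(f["range_z"].ravel()>0)
    loc=(P[:,:2]-[604,23])@np.array([[-.469,-.883],[.883,-.469]])
    m=ok&(loc[:,0]<-25)&(np.linalg.norm(loc,axis=1)<175)&(P[:,2]>172)&(P[:,2]<184)
    q=P[m]; print(c,len(q),cv2.minAreaRect(q[:,:2].astype(np.float32)) if len(q) else 0)
    for t in ["door_free_edge","press_pad","torch","rooster","jar","mirror"]:
        print(t,[(np.array(d["point"]),round(d["confidence"],2)) for d in nets.tip_of(t,c)])
print(sense())
E
```

```text
scene 731 ((657.74951171875, -46.890804290771484), (12.042574882507324, 124.65939331054688), 33.28193283081055)
door_free_edge [(array([690.7, -99.6, 179.3]), 0.96), (array([283.1, 231.8, 181.3]), 0.94), (array([ 321.9, -179. ,  125.5]), 0.87), (array([501.6, 323.9, 183.7]), 0.69), (array([773.8, -64.9, 131.2]), 0.62)]
press_pad [(array([315. , 367.8, 202. ]), 0.85), (array([358.4, -92.9, 144.7]), 0.72), (array([555.4, 442.1, 202.1]), 0.72), (array([783.9,  40.2, 145.9]), 0.72), (array([503.8,  89.8, 203.2]), 0.71)]
torch [(array([575.9, 208.8,  -3.6]), 0.76)]
rooster [(array([ 583. , -217.4,    0.2]), 0.94)]
jar [(array([681.2, 107.4,  -0.2]), 0.91)]
mirror [(array([520.7,  24.5,  -1. ]), 0.57)]
top 439 ((657.7885131835938, -46.35722732543945), (13.411857604980469, 123.07073211669922), 32.18677520751953)
door_free_edge [(array([286.5, 233. , 178.9]), 0.85), (array([ 686.1, -101.2,  183.4]), 0.76), (array([502.3, 321.8, 179. ]), 0.74), (array([ 323.6, -178.6,  127.9]), 0.7), (array([681.1, 109.3,  -1.7]), 0.65), (array([773.8, -62.9, 132.4]), 0.58)]
press_pad [(array([497.5,  84.8, 208.4]), 0.97), (array([311.9, 366.3, 204.3]), 0.91), (array([561.1, 449. , 205.5]), 0.8), (array([782.3,  39.2, 146.6]), 0.75)]
torch [(array([577.5, 206.9,   1. ]), 0.96)]
rooster [(array([ 580.7, -221.5,   -1.6]), 0.66)]
jar [(array([682.6, 110.1,   0.8]), 0.61)]
mirror [(array([420.8, 143.4,   0.6]), 0.66)]
{'clock': 10.1, 'qpos': array([-0.6,  0.4,  1.5, -0. ,  1.3,  0.4]), 'qvel': array([-0., -0.,  0., -0., -0., -0.]), 'joint_efforts': array([  0.1, -63.8, -37.3,   0. ,   0. ,   0. ]), 'eef_pos': array([ 531.2, -400. ,  332.1]), 'tcp_rot': array([3.1, 0. , 0.5]), 'contact_force': array([ 0.1,  0. , -1.1]), 'wrist_torque': array([ 0., -0.,  0.]), 'opening': -0.00304381351189997}
```

View pics/scene8.png

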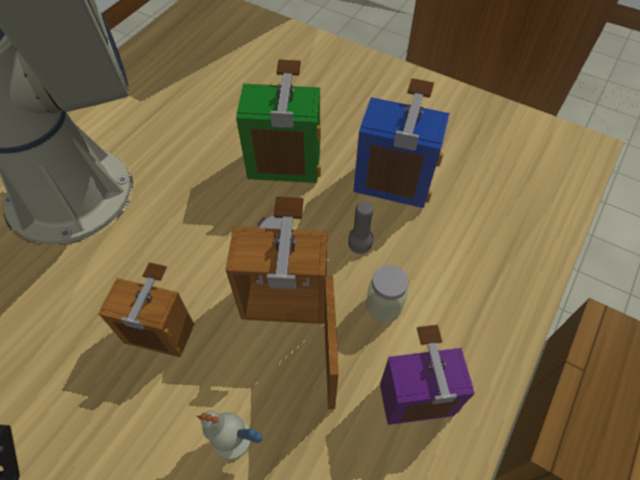

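View pics/top8.png

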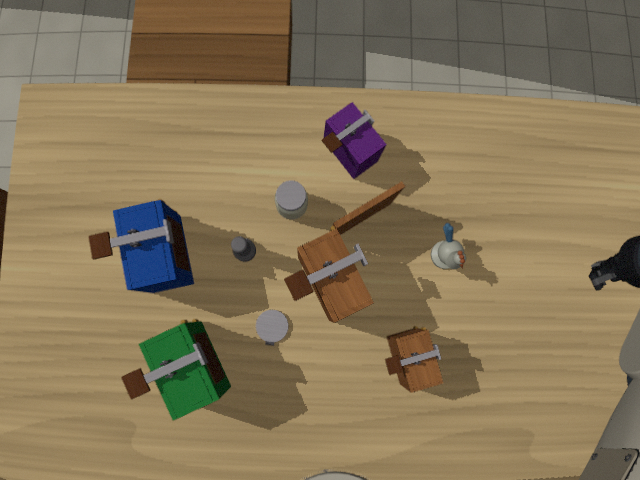

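The door is at about 1.65 rad, with its free edge at scene (332,405). The latch is down, the bystanders have not moved and the arm is clear, so I'm handing in.

```bash
python3 -c "
from rig import r
print(r.sign_off())"
```

```text
the job is handed in; nothing more can be done
None
```

The cabinet, the larger brown one, is open and the job is handed in; no verdict was reported. I pressed the latch pad with shut fingertips, at about 5 N. The door sprang to about 0.59 rad, I let the latch fall back, and then I pushed the door on from its inner side and withdrew the arm.

**Last checks, at about 10 s on the clock:**
- **Door:** Depth in both cameras puts it at about 1.65 rad.
- **Latch:** Its pad reads at rest height, 203 mm in the scene camera and 208 mm in the top camera, against 203.5 mm nominal. The pictures also show the latch down.
- **Torch, rooster and jar:** All stand within about 6 mm of their first readings, which is within the network's error.
- **Mirror:** The top camera puts it within 5 mm of its start. The scene network gave a wrong mirror position, at the cabinet's own place, which I took for a false detection.
- **Arm:** It stands clear, about 180 mm from the rooster, and touches nothing.

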